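# Bin the empty tin with the pedal bin

## Task

Throw away the empty, open tin: with the fingers, press the pedal of the little steel bin right down to its stop so that the lid stays up by itself, drop the tin into the bin, then push the lid over so that it falls shut. Leave the full tins and the other things standing where they are.

Things in the scene. Friction and masses are not known exactly. Their poses are not given: they have to be found in the camera images.
- bin: Small round steel pedal bin with a black base, fixed in place. 150 mm across, rim 185 mm above the worktop, mouth 138 mm across, inner floor 30 mm above the worktop. Origin: centre of its underside. z points up; the pedal sticks out on its -x side, the lid's hinge is on its +x side (hinge line along y, 81 mm from the bin's axis, 187 mm above the worktop).
- bin_pedal (a joint): Pedal angle in rad: 0 up at rest, 0.30 fully down on its stop. Linked to the lid: lid angle = 6.4 x pedal angle. Return spring and lid weight take about 6 N at the pad at first, falling to nothing just past upright (pedal 0.27); damping adds about 4 N at 30 mm/s. Let go before that, the lid falls shut; pressed to the stop, pedal and lid stay.
- pedal_pad (a point): Where to press: top of the pedal's rubber tread, 124 mm from the bin's axis (49 mm out from its wall), 47 mm above the worktop at rest, 21 mm fully down. The pedal is a steel plate 54 mm wide, ending 15 mm farther out; pivot 40 mm from the bin's axis, 30 mm above the worktop. Leaning the gripper about 20 degrees away from the bin keeps it clear of the rim.
- bin_lid (a joint): Lid angle in rad: 0 shut, 1.57 upright, 1.92 open on the stop, leaning back beyond its hinge, where it stays by its own weight. Less than 2 N at its free edge brings it forward; once past upright it falls shut by itself in about a second.
- lid_edge (a point): Free edge of the round steel lid (152 mm across, up to 14 mm thick), facing away from the hinge, 157 mm from the hinge line. Shut: above the pedal, 190 mm above the worktop. Open: the highest point, about 335 mm above the worktop and 137 mm from the bin's axis on the hinge side; here the fingers can push the lid over from behind.
- empty_tin: The empty tin without its top: open, hollow, dark gold lacquer inside, red label with a white stripe. 54 mm across, 70 mm high, about 45 g, stands upright. Origin: centre of its underside. It can be gripped across its outside from above.
- tin_mid (a point): Centre of the empty tin, 35 mm above its underside.
- full_tin_a: Full, closed tin with a silvery ring-pull top and the same label as the empty one, 54 mm across, 70 mm high. Origin: centre of its underside. To be left standing.
- full_tin_b: Second full, closed tin, the same. To be left standing.
- mug: Blue mug, 80 mm across, 92 mm high, handle at its +y. Origin: centre of its underside. Bystander.
- storage_jar: Glass storage jar with a wooden lid, 76 mm across, 122 mm high. Origin: centre of its underside. Bystander.
- pepper_mill: Dark wooden pepper mill, 54 mm across, 126 mm high. Origin: centre of its underside. Bystander.
- sugar_bowl: White sugar bowl with lid, 97 mm across, 88 mm high. Origin: centre of its underside. Bystander.

How it is judged (in metres and radians):
On the way, in this order (a step that is already met when the one before it is completed fails the run):
1. the fingers press the pedal down to its stop (within 0.02 rad) and the lid is up (value of joint bin_pedal above 0.28 rad and contact force between the fingers and bin above 1 N and distance between the grasp point and pedal_pad below 0.07 m), for 0.2 s.
2. the empty tin is inside the bin, let go, with the lid still up (horizontal distance between tin_mid and bin below 0.065 m and z of tin_mid in the frame of bin between 0.03 and 0.14 m and value of joint bin_lid above 1.4 rad and contact force between the fingers and empty_tin below 0.1 N), for 0.2 s.
At the end, for the whole second after the job is handed in: The empty tin lies at rest inside the bin (its centre within 65 mm of the bin's axis and below the rim), and the lid is shut (within 0.05 rad). No other thing has been moved by more than 30 mm or tipped over (horizontal distance between tin_mid and bin below 0.065 m and z of tin_mid in the frame of bin between 0.03 and 0.14 m and value of joint bin_lid below 0.05 rad and linear speed of empty_tin below 0.02 m/s); the robot touches nothing.
It fails at once if a full tin is moved by more than 30 mm or tipped over (distance of any of full_tin_a, full_tin_b from where it was at the start of the episode above 0.03 m or angle between any of full_tin_a, full_tin_b's own z axis and vertical above 0.4 rad).
It fails at once if the mug, storage jar, pepper mill or sugar bowl is moved by more than 30 mm or tipped over (distance of any of mug, storage_jar, pepper_mill, sugar_bowl from where it was at the start of the episode above 0.03 m or angle between any of mug, storage_jar, pepper_mill, sugar_bowl's own z axis and vertical above 0.4 rad).
It also fails if it takes over 61 s, if anything falls off the work surface, if the arm or the gripper's body presses on something with over 40 N, if the wrist force passes 120 N, or if a joint passes its speed limit or range.

## Robot

A 6-joint arm with a two-finger parallel gripper is mounted at the origin on the work surface. World frame = base frame: x ahead of the robot, y to its left, z up, the work surface at z = 0. Lengths are in m, angles in degrees, forces in N, time in s.
With the tool pointing down it reaches from about 0.375 to 0.75 m from the base axis. Payload 9 kg.
Tool frame: the origin (TCP) lies where the fingers leave the gripper's body, on its centre line; the fingertips stand 73 mm ahead of it and the grasp point (between the pads) lies 54 mm ahead of it (robot.tip_reach is the distance from the TCP to the fingertips, in m); z points along the fingers, y is the line along which they close (so a half turn about z gives the same grasp; the last joint's range is limited). The gripper opens to 85 mm and grips with 20 to 120 N. Pads are 22 mm wide; open, the fingers measure 114 mm over their backs; the gripper's body (76 mm by 85 mm) begins 54 mm behind the grasp point. The pads swing forward as they close: fully open they stand 13 mm farther back than shut.
Start: joints at [52.214, 5.964, 5.575, 89.605, 0, 77.527], TCP at [0.257, 0.542, 0.304] pointing down, gripper open.
Joint ranges: [-171.21, 171.21], [-48.23, 106.86], [-62.78, 66.21], [-105.2, 120.99], [-86.42, 89.51], [-180, 180]. Speed limits (degrees/s): [127.2, 127.2, 147.25, 180, 180, 180].

## Interface

Orientations are given as [roll, pitch, yaw] about the fixed x, y, z axes, in that order (R = Rz(yaw) Ry(pitch) Rx(roll)).
In Python, from plant import robot gives the robot as it stands. Calls block until the motion is done:
- robot.move_pose(position, orientation): joint-space move of the TCP to a pose.
- robot.line_to(position, vel=0.15, rotation=None, guard=None): straight line of the TCP; rotation=None keeps the orientation; vel is the mean speed in m/s. With guard (N) it stops when the force on the tool has changed by that much, and returns True; else False.
- robot.goto_joints(angles): joint-space move.
- robot.set_gripper(opening): finger opening in m; the grip force is fixed at half the most; returns when the fingers have stopped.
- robot.pause(seconds).
- robot.ik(position, orientation): joint angles nearest the present ones, or None.
- robot.observe(): the state.
- robot.grab_frame(name): name is "side" or "top"; returns the picture (420x560x3 uint8, blue, green, red); there is no depth.
- robot.get_calibration(name): a dict with "vertical_fov" (degrees; the focal length in pixels is half the picture's height over the tangent of half this angle, whatever the lens; pixels are square), "cx", "cy" (the principal point, pixels), "k1" (the pictures are not rectified: a ray, as slopes to the right and down, at radius r is drawn at 1 + k1 r^2 times it, then the intrinsics apply), "rvec" (rotation vector, rad) and "tvec" (3), from world to camera coordinates, as OpenCV has them. Camera axes: x right, y down, z forward; pixel columns grow to the right and rows downward; lengths in m; the calibration is good to about 2 mm. A picture is of the moment at which its call begins. get_calibration takes no time and is no camera call.
A pose or a line that the arm cannot do raises robot.IKError and nothing moves.
- robot.job_done(): hands the job in; it is judged then, once.
The state is a dict: "time": time; "q": joint angles; "qvel": joint speeds; "joint_torque": joint torques, N m; "tool_pos": TCP position; "tcp_rot": TCP orientation; "ft_force": force on the tool from outside, world axes, zero at the start; "torque": the same for the moment, N m; "gripper_width": finger opening in m; "gripper_force": force on a finger pad.
Only numpy, scipy, OpenCV 4.12 (cv2) and the standard library are available. Lean on these libraries where they do the work, as an engineer would, in place of code of your own. Each camera call takes 0.05 s, during which the arm holds its last target. There are 200 camera calls.

## Working session

There is one attempt and no reset: what is moved stays moved. The work goes in short steps, each a Python script; the robot and the scene stay as the last script left them, time stands still between calls to the robot, and variables do not carry over. Pictures are saved under pics/ and viewed, at most 10 in all, crops included, and the job is handed in when it is done.

```bash
ls; mkdir -p pics
python3 - <<'E'
from plant import robot
import cv2
for n in("top","side"):
    cv2.imwrite(f"pics/{n}0.png",robot.grab_frame(n)); print(robot.get_calibration(n))
print(robot.observe(), robot.tip_reach)
E
```

```text
pics
{'vertical_fov': 56.21629979490511, 'cx': 274.51260809739773, 'cy': 209.4946640656096, 'k1': -0.027224756584169355, 'rvec': array([ 2.12899602, -2.18870095,  0.17108808]), 'tvec': array([-0.10274216,  0.58073136,  0.98231752])}
{'vertical_fov': 52.949865137393324, 'cx': 281.3028718108933, 'cy': 214.36985953920887, 'k1': -0.1252070829751835, 'rvec': array([ 0.57829226,  2.66754859, -1.15274891]), 'tvec': array([0.55627102, 0.00639855, 1.27589173])}
{'time': 0.1, 'q': array([5.22143089e+01, 5.99574183e+00, 5.53307564e+00, 8.96050223e+01,
       6.95828674e-04, 7.75268969e+01]), 'qvel': array([ 0.05276103, -0.17649905,  0.15475109, -0.05344842, -0.01759102,
       -0.0160643 ]), 'joint_torque': array([ 6.16526129e-03, -5.58209574e+01,  5.04718745e+01,  1.31028163e-02,
       -2.75435832e-04,  1.51834394e-05]), 'tool_pos': array([0.25639137, 0.54223226, 0.30320946]), 'tcp_rot': array([-1.79934059e+02, -1.52988376e-02,  1.54687403e+02]), 'ft_force': array([-0.03951635, -0.0428113 , -0.66782285]), 'torque': array([ 0.01896507, -0.06177539, -0.00194954]), 'gripper_force': 0.0, 'gripper_width': 0.08560617436089797} 0.0726
```

View pics/top0.png

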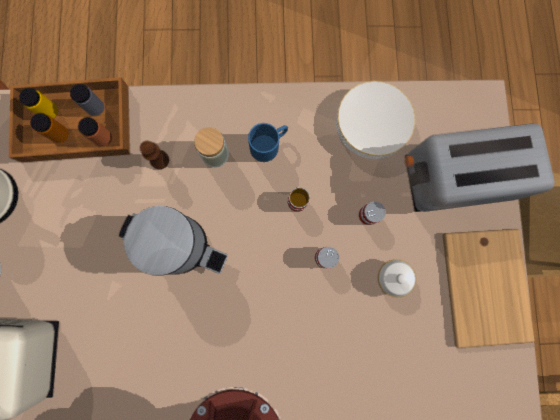

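View pics/side0.png

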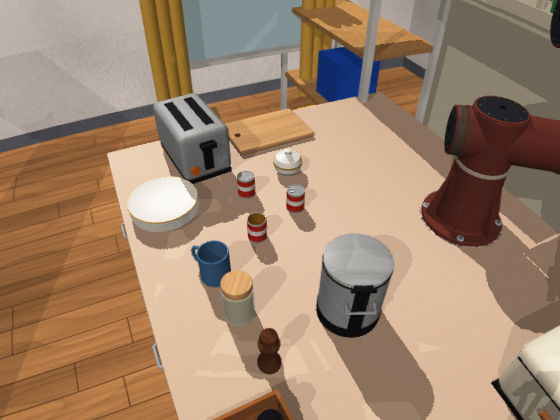

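The top view shows the bin lid at about (161,240), its pedal at (215,260) and hinge at (128,226). The open tin is at (299,198), the full tins at (327,258) and (373,212), and the mug at (264,142). The side view shows the empty tin at (257,227) and the bin at (352,290).

```bash
cat > h.py <<'E'
import numpy as np, cv2
from plant import robot
def ray(n,uv):
    c=robot.get_calibration(n); f=210/np.tan(np.radians(c['vertical_fov']/2))
    d=(np.array(uv,float)-[c['cx'],c['cy']])/f; s=d.copy()
    for _ in range(20): s=d/(1+c['k1']*(s@s))
    R=cv2.Rodrigues(c['rvec'])[0]; return -R.T@c['tvec'], R.T@np.append(s,1)
def onz(n,uv,z):
    o,d=ray(n,uv); return o+d*(z-o[2])/d[2]
def proj(n,P):
    c=robot.get_calibration(n); f=210/np.tan(np.radians(c['vertical_fov']/2))
    K=np.array([[f,0,c['cx']],[0,f,c['cy']],[0,0,1]])
    return cv2.projectPoints(np.float64(P).reshape(-1,1,3),c['rvec'],c['tvec'],K,np.array([c['k1'],0,0,0]))[0][:,0]
E
python3 - <<'E'
from h import *
t=cv2.imread('pics/top0.png');s=cv2.imread('pics/side0.png')
a=cv2.resize(t[180:300,105:245],None,fx=4,fy=4,interpolation=cv2.INTER_CUBIC)[:, :400+160]
b=cv2.resize(t[170:230,270:330],None,fx=4,fy=4,interpolation=cv2.INTER_CUBIC)
c=np.zeros((480,800,3),np.uint8); c[:,:560]=a; c[:240,560:]=b
c[240:,560:]=cv2.resize(s[200:260,227:287],None,fx=4,fy=4)
cv2.imwrite('pics/crop.png',c)
def blobs(img,m,box):
    x0,y0,x1,y1=box; k=np.zeros(m.shape,np.uint8); k[y0:y1,x0:x1]=m[y0:y1,x0:x1]
    n,l,st,ce=cv2.connectedComponentsWithStats(k)
    return [(st[i].tolist(),ce[i].round(1).tolist()) for i in range(1,n) if st[i,4]>40]
g=t.max(2)
print('black',blobs(t,(g<70).astype(np.uint8),(105,180,245,300)))
hsv=cv2.cvtColor(t,cv2.COLOR_BGR2HSV)
print('gold',blobs(t,((hsv[...,1]>150)&(g<160)).astype(np.uint8),(280,180,320,220)))
for z,uv in((.19,(161,240)),(.047,(215.5,260)),(.07,(299,198)),(.19,(128,226)),(.07,(327,257)),(.07,(374,211)),(.092,(264,140)),(.126,(151,148)),(.122,(210,141))): print(uv,onz('top',uv,z).round(3))
for z,uv in((.19,(358,258)),(.07,(257,219)),(.07,(296,191)),(.07,(246,176))): print('side',uv,onz('side',uv,z).round(3))
E
```

```text
black [([119, 216, 14, 22, 120], [125.0, 225.9]), ([184, 222, 25, 51, 130], [200.0, 251.1]), ([206, 251, 20, 21, 265], [215.6, 260.8])]
gold [([290, 189, 19, 18, 246], [298.8, 197.3])]
(161, 240) [0.496 0.135 0.19 ]
(215.5, 260) [0.451 0.035 0.047]
(299, 198) [ 0.602 -0.181  0.07 ]
(128, 226) [0.529 0.208 0.19 ]
(327, 257) [ 0.451 -0.246  0.07 ]
(374, 211) [ 0.563 -0.371  0.07 ]
(264, 140) [ 0.749 -0.096  0.092]
(151, 148) [0.725 0.179 0.126]
(210, 141) [0.74  0.036 0.122]
side (358, 258) [0.497 0.139 0.19 ]
side (257, 219) [ 0.604 -0.179  0.07 ]
side (296, 191) [ 0.454 -0.242  0.07 ]
side (246, 176) [ 0.563 -0.37   0.07 ]
```

View pics/crop.png

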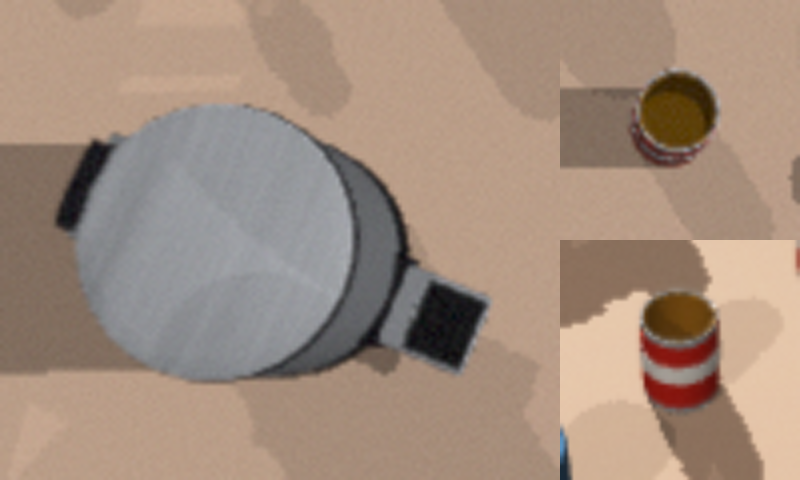

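The bin's lid circle is centred at about (159,241) in the top view, the pad at (217,261) and the hinge block at (125,226), which gives a bin yaw of about 66°. The empty tin's rim is centred at (299.5,197.8). I'll press the pedal now.

```bash
cat >> h.py <<'E'
from scipy.spatial.transform import Rotation as Ro
C=np.array([.495,.138]); th=np.radians(65.8); xb=np.array([np.cos(th),np.sin(th)]); yb=np.array([-xb[1],xb[0]])
TIN=np.array([.603,-.181])
def orient(z,y):
    z=np.array(z,float); z/=np.linalg.norm(z); y=np.array(y,float); y-=z*(y@z); y/=np.linalg.norm(y)
    R=np.column_stack([np.cross(y,z),y,z]); return R
def choose(pts,z,y):
    """the half-turn for which all tip points are reachable with least joint motion; returns rpy, z axis"""
    best=None; q0=robot.observe()['q']
    for s in(1,-1):
        R=orient(z,s*np.array(y)); e=Ro.from_matrix(R).as_euler('xyz',degrees=True)
        qs=[robot.ik(p-R[:,2]*robot.tip_reach,e) for p in pts]
        if any(q is None for q in qs): continue
        c=abs(np.array(qs[0])-q0).max()
        if best is None or c<best[0]: best=(c,e,R[:,2],qs)
    return best
E
cat > a.py <<'E'
from h import *
import sys
p=C-xb*.124
pts=[np.append(p,z) for z in(.20,.055,.012)]
b=choose(pts,np.append(xb*np.sin(np.radians(20)),-np.cos(np.radians(20))),np.append(yb,0))
print(b and (b[0],b[1],np.round(b[3])))
for yy in(xb,yb):
    for nm,P in(('tin',[np.append(TIN,.3),np.append(TIN,.03)]),('bin',[np.append(C,.3),np.append(C,.12)]),('lid',[np.append(C+xb*r,z) for r,z in((.185,.40),(.185,.305),(.06,.305))])):
        d=choose(P,[0,0,-1],np.append(yy,0)); print(nm,d and (d[0],d[1]))
if len(sys.argv)>1 and b:
    _,e,zt,_=b; tcp=lambda q:q-zt*robot.tip_reach
    robot.set_gripper(0); robot.move_pose(tcp(pts[0]),e); robot.line_to(tcp(pts[1]),vel=.12)
    hit=robot.line_to(tcp(pts[2]),vel=.03,guard=25)
    robot.pause(.5); o=robot.observe(); print(hit,o['time'],o['tool_pos']+zt*robot.tip_reach,o['ft_force'],tcp(pts[2]))
    cv2.imwrite('pics/press.png',robot.grab_frame('side'))
E
python3 a.py go
```

```text
(np.float64(80.5991336478279), array([180. , -20. ,  65.8]), array([[-28., -29., -30.,  90.,  20.,  86.],
       [-28., -26., -44.,  74.,  20.,  86.],
       [-28., -24., -46.,  69.,  20.,  86.]]))
tin (np.float64(81.91422357437585), array([-180. ,    0. ,  155.8]))
bin (np.float64(52.356847817140505), array([-180. ,    0. ,  155.8]))
lid (np.float64(38.99225964380811), array([-180. ,    0. ,  155.8]))
tin (np.float64(80.80163555821636), array([180. ,   0. ,  65.8]))
bin (np.float64(51.244259800981006), array([180. ,   0. ,  65.8]))
lid (np.float64(53.3883482415137), array([180. ,   0. ,  65.8]))
True 5.8417 [0.44498537 0.02460749 0.02013474] [-7.58587645 -1.60035243 15.71775405] [0.43399088 0.00224856 0.08022168]
```

View pics/press.png

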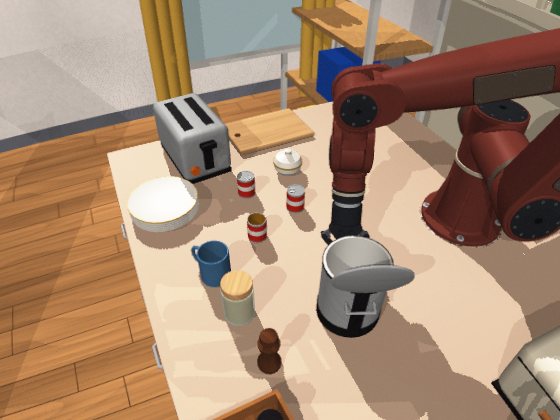

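The lid is up and leaning back on its stop at about (370,277), and the fingers are on the pedal at z 20 mm. Next I'll retreat and pick up the tin.

Run:
```python
from h import *
o=robot.observe(); R=Ro.from_euler('xyz',o['tcp_rot'],degrees=True).as_matrix()
robot.line_to(o['tool_pos']+[0,0,.03],vel=.1)
robot.line_to(o['tool_pos']-R[:,2]*.15+[0,0,.03],vel=.2)
e=[180,0,65.8]
robot.move_pose(np.append(TIN,.28),e); robot.set_gripper(.085)
robot.line_to(np.append(TIN,.17),vel=.2)
cv2.imwrite('pics/pre.png',np.hstack([robot.grab_frame('side')[130:330,200:450],robot.grab_frame('top')[130:330,150:400]]))
print(robot.line_to(np.append(TIN,.098),vel=.1,guard=8))
robot.set_gripper(0.03); o=robot.observe()
print(o['time'],o['gripper_width'],o['gripper_force'],o['tool_pos'])
robot.line_to(np.append(TIN,.36),vel=.2)
cv2.imwrite('pics/lift.png',np.hstack([robot.grab_frame('side')[130:330,200:450],robot.grab_frame('top')[130:330,150:400]]))
o=robot.observe(); print(o['time'],o['gripper_width'])
```

```text
False
11.05 0.052532783709679474 63.02398326806724 [ 0.6035807  -0.18129703  0.09905026]
12.6083 0.05231904219060315
```

View pics/lift.png

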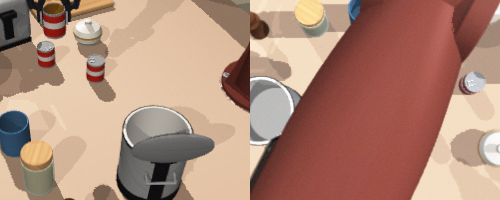

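The tin is held at the upper left of the side crop, the full tins are still standing, and the lid is still open. Next I'll drop the tin in the bin.

Run:
```python
from h import *
e=[180,0,65.8]
robot.move_pose(np.append(C,.36),e)
print(robot.line_to(np.append(C,.205),vel=.12,guard=10))
robot.set_gripper(.08); robot.pause(.5)
print(robot.observe()['tool_pos'],robot.observe()['ft_force'])
robot.line_to(np.append(C,.36),vel=.2)
robot.line_to(np.append(C-xb*.15,.40),vel=.25)
cv2.imwrite('pics/drop.png',np.hstack([robot.grab_frame('side')[180:380,250:500],robot.grab_frame('top')[130:330,50:300]]))
print(robot.observe()['time'])
```

```text
False
[0.49499217 0.13801228 0.20499686] [ 0.09845989 -0.86287432 -0.81158863]
18.0167
```

View pics/drop.png

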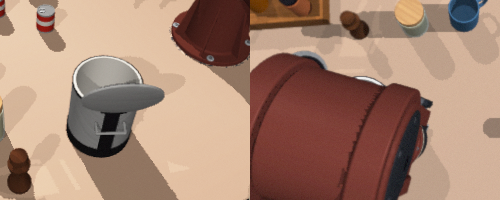

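The gripper is empty, the lid is still up and nothing lies outside the bin. Next I'll go over the lid and push it from behind.

Run:
```python
from h import *
robot.set_gripper(0)
P=lambda r,z:np.append(C+xb*r,z)
robot.line_to(P(-.1,.48),vel=.2)
robot.line_to(P(.195,.48),vel=.2)
cv2.imwrite('pics/behind.png',robot.grab_frame('side'))
robot.line_to(P(.195,.375),vel=.15)
print(robot.line_to(P(.06,.375),vel=.08,guard=12)); print(robot.observe()['tool_pos'],robot.observe()['ft_force'])
robot.pause(1.5)
robot.line_to(P(.06,.45),vel=.2)
robot.line_to(P(-.2,.45),vel=.25)
robot.pause(1); print(robot.observe()['time'])
cv2.imwrite('pics/end.png',np.hstack([robot.grab_frame('side')[:,:400],robot.grab_frame('top')[:,100:500]]))
```

```text
False
[0.51967348 0.19296075 0.37490091] [-0.47120667 -0.42452458 -0.21475556]
27.95
```

View pics/end.png

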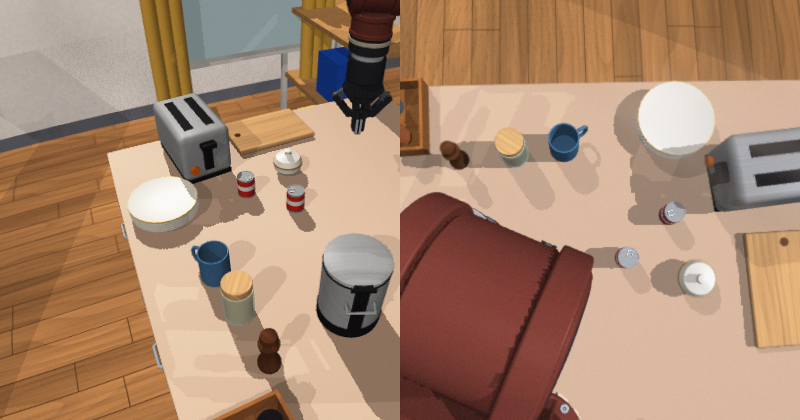

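The lid is shut (side view, 357,262), the tin is gone from the worktop, and everything else stands where it was.

```bash
python3 -c "
from plant import robot
print(robot.job_done())"
```

```text
the job is handed in; nothing more can be done
None
```

I pressed the pedal to its stop, dropped the empty tin into the bin, pushed the lid shut and handed the job in at about 28 s; the last pictures show the lid closed and the other things standing where they were, though I inferred rather than saw that the tin is inside, and no verdict came back.

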